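# Put the stage plate back into the microscope stand

### The job

The microscope's head is off and its stand has been cleaned: the round stage plate lies loose on the stand's base and the right-hand stage clip lies across the plate's empty round seat. Push that clip aside until it is well clear of the seat, and nudge the plate over the deck until it drops into its seat and lies flat, flush with the deck. Do it all by pushing, never picking the plate up; leave both clips clear of the seat, and the jar, eyepiece and brush standing and lying where they are.

Things in the scene. Friction and masses are not known exactly. Their poses are not given: they have to be found in the camera images.
- stand: fixed grey microscope stand: flat base, its deck (top face) 36 mm above the table, reaching x = -145 to 185 mm, y = -115 to 115 mm, with a round dark-floored recess (the seat). Origin: on the table directly under the seat's centre; x to the stand's rear (away from the robot at yaw 0), y to its left, z up
- seat (a point): centre of the seat's floor: a round recess in the deck, 87 mm in diameter and 6 mm deep (floor 30 mm above the table), its wall upright, with a thumb notch 12 mm wide and deep at the front left
- column (a point): foot of the stand's fixed steel column, on the deck 150 mm behind the seat's centre: 25 mm in diameter, 190 mm tall, with 44 mm collars at its foot and 70 to 88 mm above the deck
- plate: loose round stage plate, plastic, white above and black below, 84 mm in diameter and 6 mm thick, about 50 g, lying flat on the deck in front of the seat, often partly over its edge. Origin: centre of its underside, z up. Home in its seat its underside is 30 mm above the table and its top is level with the deck
- right_stud (a point): axis of the right clip's stud, at deck height, in the stand's frame at x = 75, y = -62 mm; its steel head is 12 mm in diameter and rises 13 mm above the deck (the left clip has its like at y = 62 mm)
- right_clip (a joint): right stage clip: level steel strip 10 mm wide, 2.5 mm thick, 3 to 5.5 mm above the deck, 72 mm long from its stud, the last 12 mm bent up to 13 mm. Turns about the upright stud, stays where left (about 0.5 N moves it). Angle in rad: 0 = pointing at the seat's centre, growing outwards to the stand's right (counter-clockwise from above) to 1.5; below about 0.5 it overlaps the seat
- right_clip_tip (a point): tip of the right clip, on its centre line 72 mm from the stud, 8 mm above the deck
- left_clip (a joint): left stage clip, mirror image of the right one, at y = +62 mm of the stand; its angle grows as it swings outwards to the stand's left (clockwise from above). It starts well clear of the seat
- left_clip_tip (a point): tip of the left clip, on its centre line 72 mm from the stud, 8 mm above the deck
- jar: bystander: glass sample jar with a white lid, 46 mm in diameter and 62 mm tall, standing on the table to the left of the stand. Origin: centre of its underside
- eyepiece: bystander: black microscope eyepiece, 38 mm in diameter and 50 mm tall, standing on the table to the left of the stand, behind the jar. Origin: centre of its underside
- brush: bystander: slim brush with a dark wooden handle, 180 mm long and 10 mm thick, lying on the table to the right of the stand. Origin: under its middle, x along it towards the bristles
Mind the look-alikes: they are no part of the job. There is more than one size of the plate; the job needs the smallest.

How it is judged:
By the outcome, as a careful person would: the job done as asked, in the order asked, and still so for the second after the job is handed in, with the robot touching nothing.
It also fails if it takes over 45 s, if anything falls off the work surface, if the arm or the gripper's body presses on something with over 40 N, if the wrist force passes 120 N, or if a joint passes its speed limit or range.

### The arm

A 6-joint arm with a two-finger parallel gripper is mounted at the origin on the work surface. World frame = base frame: x ahead of the robot, y to its left, z up, the work surface at z = 0. Lengths are in m, angles in rad, forces in N, time in s.
With the tool pointing down it reaches from about 0.35 to 0.775 m from the base axis. Payload 7.3 kg.
Tool frame: the origin (TCP) lies at the very end of the fingers, on their centre line; the grasp point (between the pads) lies 19 mm behind it (pinch_z is the distance from the TCP to the grasp point, in m); z points along the fingers, y is the line along which they close (so a half turn about z gives the same grasp; the last joint's range is limited). The gripper opens to 92 mm and grips with 3 to 60 N. Pads are 19 mm wide; open, the fingers measure 130 mm over their backs; the gripper's body (75 mm by 190 mm) begins 47 mm behind the grasp point.
Start: joints at [-1.481, 0.342, 1.524, -0, 1.275, -0.146], TCP at [0.123, -0.51, 0.227] pointing down, gripper open.
Joint ranges: [-2.53, 2.53], [-0.77, 2.02], [0.04, 2.7], [-1, 4.14], [0.28, 2.66], [-3.11, 3.11]. Speed limits (rad/s): [2.57, 2.57, 3.14, 3.14, 3.14, 3.14].

### API

Orientations are given as [roll, pitch, yaw] about the fixed x, y, z axes, in that order (R = Rz(yaw) Ry(pitch) Rx(roll)).
In Python, from cell import * gives the robot as it stands.
- The arm moves only by the tool arm_command, never from a script. Its arguments are lists of equal length, an entry for each row: "fingers": the gripper command: -1 is fully open, 1 is shut, values between are in proportion; "travel": the shift along the tool's x, y, z in m, a list of three; "dr": the turn, a rotation vector about the tool's x, y, z in degrees, a list of three. In form: {"fingers": [fingers, ...], "travel": [[x, y, z], ...], "dr": [[wx, wy, wz], ...]}. A call has 1 to 8 rows; each row is the pose to reach, as a shift and turn from the pose commanded when the call began, along the tool's axes at that moment; what a row does not reach only later rows make up. A row lasts 1/12 s, in which the tool goes at most 41.7 mm and 7.16 degrees, less where a joint would pass 70% of its speed; a pose out of reach is approached as far as the arm can. A call with a gripper value outside its range is refused whole. The fingers move at their own pace and stop on an object; "squeeze" is the grip in N (left out, the last holds). Time passes only in rows, so rows that repeat a pose let the fingers close. It gives the time, the measured TCP pose, the force, the opening and the grip force at its end, in the units of the state.
- observe(): the state, without advancing time (a new reading comes with each control period).
- read_camera(name): name is "side" or "top"; returns a dict with "color" (400x640x3 uint8, blue, green, red), "z_map" (400x640 float32, m along the optical axis (not along the pixel's ray), 0 where there is no reading), "fx", "fy", "cx", "cy" (pixels), "k1" (the pictures are not rectified: a ray, as slopes to the right and down, at radius r is drawn at 1 + k1 r^2 times it, then the intrinsics apply), "R" (3x3) and "t" (3): a world point X has camera coordinates R X + t. Camera axes: x right, y down, z forward; pixel columns grow to the right and rows downward; lengths in m; the calibration is good to about 2 mm. A picture is of the moment at which its call begins.
- hand_in(): hands the job in; it is judged then, once.
The state is a dict: "time": time; "qpos": joint angles; "qvel": joint speeds; "joint_efforts": joint torques, N m; "tool_pos": TCP position; "tool_rot": TCP orientation; "contact_force": force on the tool from outside, world axes, zero at the start; "torque": the same for the moment, N m; "opening": finger opening in m; "grip_force": force on a finger pad.
Only numpy, scipy, OpenCV 4.12 (cv2) and the standard library are available. Lean on these libraries where they do the work, as an engineer would, in place of code of your own. Each camera call takes 0.05 s, during which the arm holds its last target. There are 200 camera calls.

## Working session

There is one attempt and no reset: what is moved stays moved. The work goes in short steps, Python scripts to look and compute and a tool call to move; the robot and the scene stay as the last step left them, time stands still between calls to the robot, and variables do not carry over. Pictures are saved under pics/ and viewed, at most 10 in all, crops included, and the job is handed in when it is done.

Besides the shell and the picture viewer there is one more tool, called after "Call:" by a JSON object that holds its "fn" and its "kwargs", one argument or row to a line. arm_command: Moves the arm, as the interface text tells. Its arguments: {"type":"object","properties":{"fingers":{"type":"array","items":{"type":"number"}},"travel":{"type":"array","items":{"type":"array","items":{"type":"number"}}},"dr":{"type":"array","items":{"type":"array","items":{"type":"number"}}},"squeeze":{"type":"number"}},"required":["fingers","travel","dr"]}

```bash
mkdir -p pics; cat > h.py <<'E'
from cell import *
import numpy as np, cv2
def px2w(c,u,v,z=None):
    K=np.array([[c["fx"],0,c["cx"]],[0,c["fy"],c["cy"]],[0,0,1.]])
    p=cv2.undistortPoints(np.array([[[u,v]]],float),K,np.array([c["k1"],0,0,0.]))[0,0]
    d=np.array([p[0],p[1],1.]);R=np.array(c["R"]);t=np.array(c["t"])
    if z is None: return R.T@(d*c["z_map"][int(v),int(u)]-t)
    o=-R.T@t; w=R.T@d
    return o+w*(z-o[2])/w[2]
def w2px(c,X):
    K=np.array([[c["fx"],0,c["cx"]],[0,c["fy"],c["cy"]],[0,0,1.]])
    r=cv2.Rodrigues(np.array(c["R"]))[0]
    return cv2.projectPoints(np.array(X,float).reshape(-1,3),r,np.array(c["t"],float),K,np.array([c["k1"],0,0,0.]))[0][:,0]
E
python3 - <<'E'
from h import *
import pickle
for n in("top","side"):
    c=read_camera(n);pickle.dump(c,open(n+"0.pkl","wb"))
    cv2.imwrite(f"pics/{n}0.png",c["color"]);print(n,c["fx"],c["k1"],-np.array(c["R"]).T@c["t"])
s=observe();print(s["time"],s["tool_pos"],s["tool_rot"],s["contact_force"])
E
```

```text
top 422.88770401607445 -0.09561249683234219 [ 0.43562334 -0.01682652  0.92056408]
side 386.4076203412568 -0.07126458852271568 [0.40183861 0.63099103 0.65955622]
0.1 [ 0.12263928 -0.51010972  0.22615014] [-3.14029159e+00 -1.45841277e-04  2.35849809e-01] [-0.0968083   0.31232506 -0.45894102]
```

View pics/top0.png

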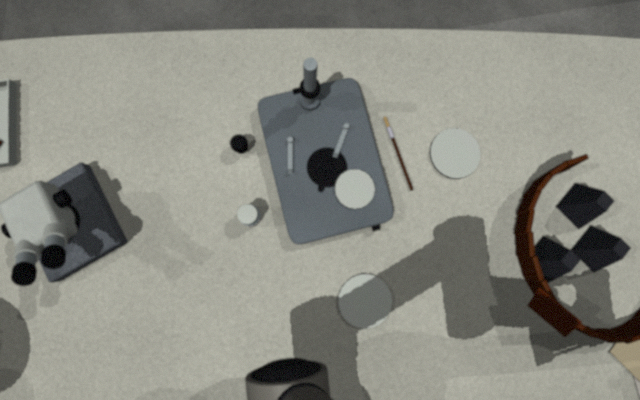

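View pics/side0.png

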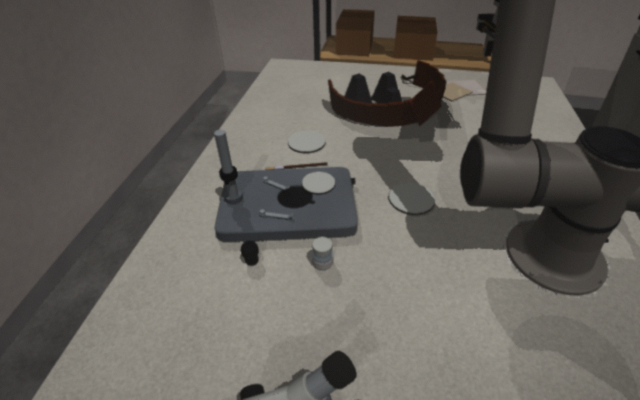

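Candidates for the plate in the top view: the white disc on the deck (355,189), a bigger white disc on the table right (455,153), a translucent disc (365,300), and the jar lid (247,214). By the description it is the disc on the deck, over the seat at (327,167). The right clip runs from (346,125) to (336,156) and the left clip is at (290,155). Next, a close crop.

```bash
python3 - <<'E'
import cv2
c=cv2.imread("pics/top0.png")[50:250,230:480]
cv2.imwrite("pics/c0.png",cv2.resize(cv2.convertScaleAbs(c,alpha=1.3),None,fx=3,fy=3,interpolation=cv2.INTER_CUBIC))
E
```

```text
(no output)
```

View pics/c0.png

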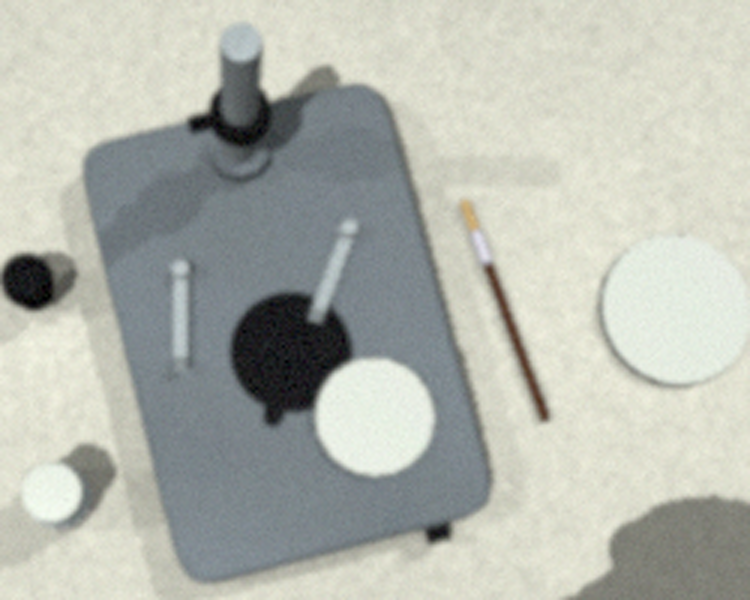

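The crop shows the white plate at (375,417) → full image (355,189). It is about 40 px wide, or 84 mm, against about 49 px for the look-alike on the table. The seat is at (292,351) → (327,167). The studs are at (349,227) right and (180,268) left, and the right clip's tip is at about (316,320).

```bash
cat >> h.py <<'E'
def plate(c,u=355,v=189,w=30):
    g=c["color"].min(2)
    m=np.zeros(g.shape,np.uint8); y0=int(v-w);x0=int(u-w)
    m[y0:y0+2*w,x0:x0+2*w]=(cv2.GaussianBlur(g,(3,3),0)[y0:y0+2*w,x0:x0+2*w]>150)
    n,l,s,ce=cv2.connectedComponentsWithStats(m)
    i=1+np.argmax(s[1:,4]); 
    return ce[i],s[i]
E
python3 - <<'E'
from h import *
import pickle
c=pickle.load(open("top0.pkl","rb"))
f=lambda x,y:(230+x/3,50+y/3)
P=lambda n,x,y,z:print(n,px2w(c,*f(x,y),z).round(4)) or px2w(c,*f(x,y),z)
seat=P("seat",292,351,.036);R=P("rs",349,227,.049);L=P("ls",180,268,.049);T=P("rtip",316,320,.044)
LT=P("ltip",180,368,.046)
yaw=np.arctan2(*( (L-R)[:2][::-1]))-np.pi/2
print("yaw",yaw)
M=np.array([[np.cos(yaw),-np.sin(yaw)],[np.sin(yaw),np.cos(yaw)]])
o=(L+R)[:2]/2-M@[.075,0];print("seat from studs",o)
col=P("column top",241,42,.226);print("col->seat",col[:2]-M@[.15,0])
for n,x,y in[("FL",200,577),("FR",488,500)]:P(n,x,y,.036)
pc,s=plate(c);print(pc,s);p=px2w(c,*pc,.042);print("plate",p,"stand",M.T@(p[:2]-seat[:2]))
for n,q in[("rtip",T-R),("ltip",LT-L),]:
    v=M.T@q[:2];print(n,v,np.hypot(*v),np.arctan2(v[1],v[0]))
E
```

```text
seat [ 0.6096 -0.0644  0.036 ]
rs [ 0.6961 -0.1062  0.049 ]
ls [0.6676 0.0139 0.049 ]
rtip [ 0.63   -0.0814  0.044 ]
ltip [0.5966 0.0148 0.046 ]
yaw 0.23320015221129742
seat from studs [ 0.60889162 -0.06348754]
column top [ 0.7549 -0.0288  0.226 ]
col->seat [ 0.60891967 -0.0634173 ]
FL [0.4511 0.003  0.036 ]
FR [ 0.5011 -0.2004  0.036 ]
[354.50661959 188.45366284] [ 336  170   38   38 1133]
plate [ 0.56169429 -0.12035287  0.042     ] stand [-0.05949963 -0.04338736]
rtip [-0.05858172  0.03941661] 0.07060798640593957 2.5493226795071378
ltip [-0.06886481  0.01722103] 0.07098539335307355 2.896548026644503
```

The stand's seat is at world (0.609, -0.0635) with yaw 0.233, which matches the tool's current yaw. In the stand frame the plate is at (-59, -43) mm and the right clip's angle is about 0.1. I'll push the clip first with closed fingers.

Call:
{"fn": "arm_command", "kwargs": {
  "fingers": [1,1,1,1,1,1,1,1],
  "squeeze": 10,
  "travel": [
    [0.03,-0.016,0],
    [0.06,-0.033,0],
    [0.09,-0.05,0],
    [0.12,-0.066,0.01],
    [0.15,-0.082,0.02],
    [0.18,-0.1,0.03],
    [0.21,-0.115,0.04],
    [0.24,-0.132,0.05]
  ],
  "dr": [
    [0,0,0],
    [0,0,0],
    [0,0,0],
    [0,0,0],
    [0,0,0],
    [0,0,0],
    [0,0,0],
    [0,0,0]
  ]
}}

```text
time: 0.77
tool_pos: [0.3261, -0.3248, 0.1762]
tool_rot: [3.142, 0.0, 0.236]
contact_force: [1.4, 0.1, -1.1]
opening: 0.0435
grip_force: 0.0
```

Call:
{"fn": "arm_command", "kwargs": {
  "fingers": [1,1,1,1,1,1,1,1],
  "travel": [
    [0.03,-0.016,0],
    [0.06,-0.033,0],
    [0.09,-0.05,0.01],
    [0.12,-0.066,0.02],
    [0.15,-0.082,0.03],
    [0.18,-0.1,0.04],
    [0.21,-0.115,0.05],
    [0.24,-0.132,0.05]
  ],
  "dr": [
    [0,0,0],
    [0,0,0],
    [0,0,0],
    [0,0,0],
    [0,0,0],
    [0,0,0],
    [0,0,0],
    [0,0,0]
  ]
}}

```text
time: 1.43
tool_pos: [0.5276, -0.1399, 0.1244]
tool_rot: [-3.139, 0.003, 0.236]
contact_force: [1.0, -0.3, -0.1]
opening: 0.0006
grip_force: 0.0
```

Call:
{"fn": "arm_command", "kwargs": {
  "fingers": [1,1,1,1,1,1,1,1],
  "travel": [
    [0.032,-0.017,0],
    [0.064,-0.034,0],
    [0.096,-0.051,0],
    [0.128,-0.068,0],
    [0.128,-0.068,0.025],
    [0.128,-0.068,0.05],
    [0.128,-0.068,0.07],
    [0.128,-0.068,0.07]
  ],
  "dr": [
    [0,0,0],
    [0,0,0],
    [0,0,0],
    [0,0,0],
    [0,0,0],
    [0,0,0],
    [0,0,0],
    [0,0,0]
  ]
}}

```text
time: 2.1
tool_pos: [0.6331, -0.0447, 0.0515]
tool_rot: [-3.138, 0.009, 0.236]
contact_force: [-1.0, -0.3, -0.4]
opening: 0.0006
grip_force: 0.0
```

```bash
cat >> h.py <<'E'
S=np.array([.609,-.0635]);yw=.233
M=np.array([[np.cos(yw),-np.sin(yw)],[np.sin(yw),np.cos(yw)]])
def st(p): return (1000*(M.T@(np.array(p)[:2]-S))).round(1)
E
python3 - <<'E'
from h import *
s=observe();print(st(s["tool_pos"]),s["tool_pos"],s["tool_rot"],s["contact_force"])
c=read_camera("top");cv2.imwrite("pics/t1.png",cv2.resize(c["color"][50:250,230:480],None,fx=3,fy=3,interpolation=2))
E
```

```text
[27.8 12.7] [ 0.63311155 -0.04470718  0.05153383] [-3.13784551  0.00865074  0.2363959 ] [-0.95199385 -0.33207926 -0.44275216]
```

View pics/t1.png

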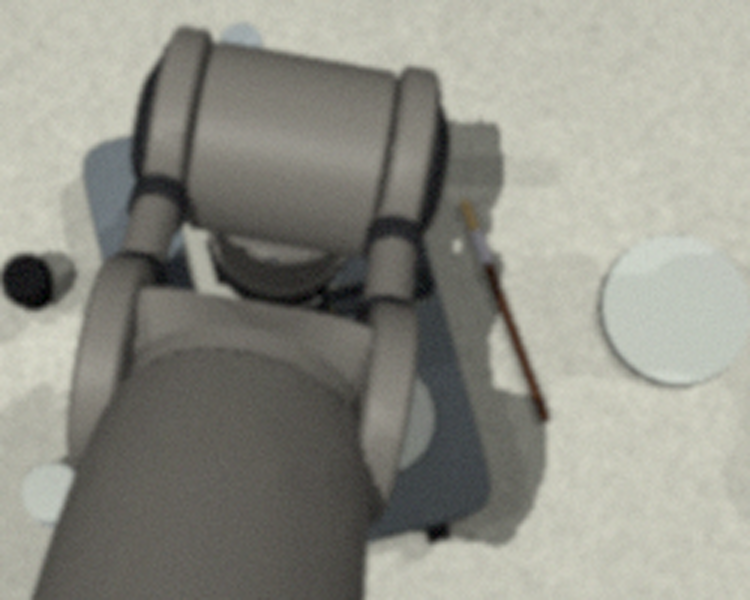

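The arm now hides the stand from the top camera. The column top is still visible at (241,42) and no contact force shows. I'll let it settle, then push.

Call:
{"fn": "arm_command", "kwargs": {
  "fingers": [1,1,1],
  "travel": [
    [0,0,0],
    [0,0,0],
    [0,0,0]
  ],
  "dr": [
    [0,0,0],
    [0,0,0],
    [0,0,0]
  ]
}}

```text
time: 2.4
tool_pos: [0.6372, -0.046, 0.0585]
tool_rot: [3.14, -0.003, 0.236]
contact_force: [-0.8, -0.0, 0.1]
opening: 0.0004
grip_force: 0.0
```

Call:
{"fn": "arm_command", "kwargs": {
  "fingers": [1,1,1,1,1],
  "travel": [
    [0,0,0.007],
    [0,0,0.013],
    [0,0,0.018],
    [0,0,0.019],
    [0,0,0.019]
  ],
  "dr": [
    [0,0,0],
    [0,0,0],
    [0,0,0],
    [0,0,0],
    [0,0,0]
  ]
}}

```text
time: 2.82
tool_pos: [0.6358, -0.0456, 0.0369]
tool_rot: [-3.141, 0.001, 0.236]
contact_force: [-0.7, -0.0, 0.1]
opening: 0.0006
grip_force: 0.0
```

Call:
{"fn": "arm_command", "kwargs": {
  "fingers": [1,1,1,1,1,1,1,1],
  "travel": [
    [0,0.003,0],
    [0,0.007,0],
    [0,0.011,0],
    [0,0.015,0],
    [0,0.02,0],
    [0,0.025,0],
    [0,0.03,0],
    [0,0.035,0]
  ],
  "dr": [
    [0,0,0],
    [0,0,0],
    [0,0,0],
    [0,0,0],
    [0,0,0],
    [0,0,0],
    [0,0,0],
    [0,0,0]
  ]
}}

```text
time: 3.48
tool_pos: [0.6445, -0.0803, 0.0377]
tool_rot: [3.142, 0.0, 0.236]
contact_force: [0.2, 0.5, 0.5]
opening: 0.0003
grip_force: 0.4
```

Call:
{"fn": "arm_command", "kwargs": {
  "fingers": [1,1,1,1,1,1,1,1],
  "travel": [
    [0,0.005,0],
    [0,0.01,0],
    [0,0.015,0],
    [0,0.02,0],
    [0,0.025,0],
    [0,0.028,0],
    [0,0.03,0],
    [0,0.03,0]
  ],
  "dr": [
    [0,0,0],
    [0,0,0],
    [0,0,0],
    [0,0,0],
    [0,0,0],
    [0,0,0],
    [0,0,0],
    [0,0,0]
  ]
}}

```text
time: 4.15
tool_pos: [0.6516, -0.1094, 0.0377]
tool_rot: [3.141, -0.0, 0.235]
contact_force: [-0.3, -0.4, 0.2]
opening: 0.0004
grip_force: 0.2
```

Call:
{"fn": "arm_command", "kwargs": {
  "fingers": [1,1,1,1,1,1,1,1],
  "travel": [
    [0,-0.006,0],
    [0,-0.008,-0.01],
    [0,-0.008,-0.035],
    [0,-0.008,-0.06],
    [-0.035,0,-0.06],
    [-0.07,0.008,-0.06],
    [-0.105,0.016,-0.06],
    [-0.139,0.024,-0.06]
  ],
  "dr": [
    [0,0,0],
    [0,0,0],
    [0,0,0],
    [0,0,-6],
    [0,0,-13],
    [0,0,-20],
    [0,0,-27],
    [0,0,-34]
  ]
}}

```text
time: 4.82
tool_pos: [0.5207, -0.1645, 0.0987]
tool_rot: [3.14, -0.0, 0.837]
contact_force: [0.7, -0.5, 0.1]
opening: 0.0008
grip_force: 0.0
```

Call:
{"fn": "arm_command", "kwargs": {
  "fingers": [-0.1,-0.1,-0.1,-0.1,-0.1,-0.1],
  "travel": [
    [0,0,0],
    [0,0,0],
    [0,0,0],
    [0,0,0],
    [0,0,0],
    [0,0,0]
  ],
  "dr": [
    [0,0,-2],
    [0,0,-2],
    [0,0,-2],
    [0,0,-2],
    [0,0,-2],
    [0,0,-2]
  ]
}}

```text
time: 5.32
tool_pos: [0.5226, -0.1641, 0.0976]
tool_rot: [3.141, -0.0, 0.865]
contact_force: [-0.0, -0.3, -0.7]
opening: 0.0361
grip_force: 0.0
```

```bash
python3 - <<'E'
from h import *
s=observe();print(st(s["tool_pos"]),s["tool_pos"],s["tool_rot"],s["contact_force"],s["opening"])
a=read_camera("top")["color"][50:250,230:480];b=read_camera("side")["color"][130:270,190:390]
cv2.imwrite("pics/t2.png",np.hstack([cv2.resize(a,(400,320),interpolation=2),cv2.resize(b,(400,320),interpolation=2)]))
E
```

```text
[-107.3  -78. ] [ 0.5225876  -0.16412608  0.09764065] [ 3.14133269e+00 -9.06252024e-06  8.64723208e-01] [-0.00787855 -0.25230056 -0.66494639] 0.03608252394470458
```

View pics/t2.png

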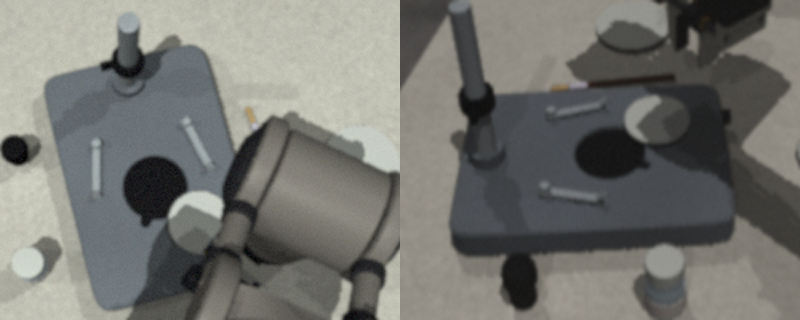

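The right clip is well clear: in the left panel its stud is at (185,122) and its tip at (209,166). The plate is still at about (197,221), the seat at (155,188) is open, and the bystanders have not moved. Now I'll lower the fingers as a fork behind the plate.

Call:
{"fn": "arm_command", "kwargs": {
  "fingers": [-0.1,-0.1,-0.1,-0.1,-0.1,-0.1,-0.1],
  "travel": [
    [0,0,0.02],
    [0,0,0.04],
    [0,0,0.05],
    [0,0,0.055],
    [0,0,0.058],
    [0,0,0.0595],
    [0,0,0.0595]
  ],
  "dr": [
    [0,0,0],
    [0,0,0],
    [0,0,0],
    [0,0,0],
    [0,0,0],
    [0,0,0],
    [0,0,0]
  ]
}}

```text
time: 6.0
tool_pos: [0.5223, -0.1648, 0.0386]
tool_rot: [3.141, -0.0, 0.864]
contact_force: [-0.0, -0.2, 0.0]
opening: 0.0503
grip_force: 0.0
```

Call:
{"fn": "arm_command", "kwargs": {
  "fingers": [-0.1,-0.1,-0.1,-0.1,-0.1,-0.1,-0.1,-0.1],
  "travel": [
    [0.004,0,0],
    [0.008,0,0],
    [0.012,0,0],
    [0.016,0,0],
    [0.02,0,0],
    [0.024,0,0],
    [0.028,0,0],
    [0.032,0,0]
  ],
  "dr": [
    [0,0,0],
    [0,0,0],
    [0,0,0],
    [0,0,0],
    [0,0,0],
    [0,0,0],
    [0,0,0],
    [0,0,0]
  ]
}}

```text
time: 6.67
tool_pos: [0.543, -0.14, 0.0382]
tool_rot: [3.141, 0.0, 0.864]
contact_force: [-0.8, -0.9, 1.2]
opening: 0.0502
grip_force: 0.5
```

Call:
{"fn": "arm_command", "kwargs": {
  "fingers": [-0.1,-0.1,-0.1,-0.1,-0.1,-0.1,-0.1,-0.1],
  "travel": [
    [0.005,0,0],
    [0.01,0,0],
    [0.015,0,0],
    [0.02,0,0],
    [0.025,0,0],
    [0.03,0,0],
    [0.035,0,0],
    [0.04,0,0]
  ],
  "dr": [
    [0,0,0],
    [0,0,0],
    [0,0,0],
    [0,0,0],
    [0,0,0],
    [0,0,0],
    [0,0,0],
    [0,0,0]
  ]
}}

```text
time: 7.33
tool_pos: [0.569, -0.1095, 0.0382]
tool_rot: [-3.142, 0.0, 0.864]
contact_force: [-0.5, -0.2, 1.6]
opening: 0.0503
grip_force: 0.5
```

Call:
{"fn": "arm_command", "kwargs": {
  "fingers": [-0.1,-0.1,-0.1,-0.1,-0.1,-0.1],
  "travel": [
    [0.003,0,0],
    [0.006,0,0],
    [0.009,0,0],
    [0.012,0,0],
    [0.014,0,0],
    [0.014,0,0]
  ],
  "dr": [
    [0,0,0],
    [0,0,0],
    [0,0,0],
    [0,0,0],
    [0,0,0],
    [0,0,0]
  ]
}}

```text
time: 7.83
tool_pos: [0.578, -0.0989, 0.0382]
tool_rot: [3.141, -0.0, 0.864]
contact_force: [-0.7, -0.2, 0.6]
opening: 0.0506
grip_force: 0.0
```

```bash
python3 - <<'E'
from h import *
s=observe();print(st(s["tool_pos"]),s["tool_pos"],s["contact_force"],s["opening"])
a=read_camera("top")["color"][50:250,230:480];b=read_camera("side")["color"][130:270,190:390]
cv2.imwrite("pics/t3.png",np.hstack([cv2.resize(a,(400,320),interpolation=2),cv2.resize(b,(400,320),interpolation=2)]))
E
```

```text
[-38.3 -27.3] [ 0.57804308 -0.09893331  0.03820152] [-0.72241198 -0.17464239  0.63559946] 0.05056189364822944
```

View pics/t3.png

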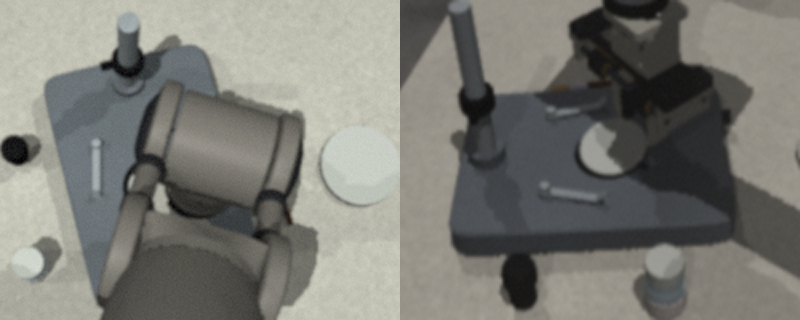

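The side view shows the plate at (612,146), nearly home, with a thin dark crescent of seat left ahead of it. About 4 mm more is needed.

Call:
{"fn": "arm_command", "kwargs": {
  "fingers": [-0.1,-0.1,-0.1,-0.1,-0.1,-0.1,-0.1],
  "travel": [
    [0.001,0,0],
    [0.002,0,0],
    [0.003,0,0],
    [0.004,0,0],
    [0.005,0,0],
    [0.005,0,0],
    [0.005,0,0]
  ],
  "dr": [
    [0,0,0],
    [0,0,0],
    [0,0,0],
    [0,0,0],
    [0,0,0],
    [0,0,0],
    [0,0,0]
  ]
}}

```text
time: 8.52
tool_pos: [0.5812, -0.0954, 0.0383]
tool_rot: [3.141, -0.0, 0.864]
contact_force: [0.0, -0.9, -0.1]
opening: 0.0506
grip_force: 0.0
```

```bash
python3 - <<'E'
from h import *
s=observe();print(st(s["tool_pos"]),s["tool_pos"],s["contact_force"],s["opening"])
b=read_camera("side")["color"][155:245,250:370]
cv2.imwrite("pics/t4.png",cv2.resize(b,None,fx=5,fy=5,interpolation=2))
E
```

```text
[-34.5 -24.6] [ 0.58115184 -0.09539648  0.03826584] [ 0.00231501 -0.91890523 -0.07634717] 0.050556221116752224
```

View pics/t4.png

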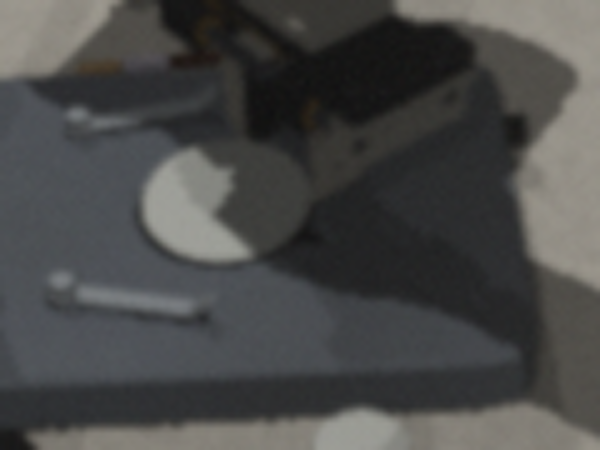

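The plate seems to be home, with an even rim around it at (225,203). I'll retreat and check.

Call:
{"fn": "arm_command", "kwargs": {
  "fingers": [-0.1,-0.1,-0.1,-0.1,-0.1,-0.1,-0.1,-0.1],
  "travel": [
    [-0.006,0,0],
    [-0.012,0,0],
    [-0.012,0,-0.03],
    [-0.012,0,-0.06],
    [-0.03,0.02,-0.09],
    [-0.05,0.05,-0.09],
    [-0.075,0.08,-0.09],
    [-0.1,0.11,-0.09]
  ],
  "dr": [
    [0,0,0],
    [0,0,0],
    [0,0,0],
    [0,0,0],
    [0,0,0],
    [0,0,0],
    [0,0,0],
    [0,0,0]
  ]
}}

```text
time: 9.23
tool_pos: [0.5998, -0.2447, 0.1294]
tool_rot: [3.14, -0.0, 0.865]
contact_force: [1.8, -0.2, 0.2]
opening: 0.0505
grip_force: 0.0
```

Call:
{"fn": "arm_command", "kwargs": {
  "fingers": [-0.1,-0.1,-0.1,-0.1,-0.1,-0.1],
  "travel": [
    [-0.025,0.025,0],
    [-0.05,0.05,0],
    [-0.075,0.075,0],
    [-0.1,0.1,0],
    [-0.1,0.1,0],
    [-0.1,0.1,0]
  ],
  "dr": [
    [0,0,0],
    [0,0,0],
    [0,0,0],
    [0,0,0],
    [0,0,0],
    [0,0,0]
  ]
}}

```text
time: 9.73
tool_pos: [0.6095, -0.3863, 0.1272]
tool_rot: [-3.141, 0.0, 0.86]
contact_force: [-0.5, 0.9, -1.0]
opening: 0.0507
grip_force: 0.0
```

```bash
python3 - <<'E'
from h import *
s=observe();print(st(s["tool_pos"]),s["tool_pos"],s["contact_force"])
c=read_camera("top");cv2.imwrite("pics/t5.png",cv2.resize(c["color"][50:250,230:480],None,fx=3,fy=3,interpolation=2))
# plane fits of deck ring and plate, stand frame
d=[]
for r in(.015,.025,.035,.058):
    for a in np.arange(0,6.28,.2):
        q=S+M@[r*np.cos(a),r*np.sin(a)]; u,v=w2px(c,[*q,.036])[0]
        d.append([r,a,px2w(c,round(u),round(v))[2]*1000])
d=np.array(d);A=d[d[:,0]<.04];print("plate z",np.median(A[:,2]),"deck z",np.median(d[d[:,0]>.05,2]))
G=np.c_[A[:,0]*np.cos(A[:,1]),A[:,0]*np.sin(A[:,1]),np.ones(len(A))]
print("plate tilt mm/m",np.linalg.lstsq(G,A[:,2],rcond=None)[0])
B=d[d[:,0]>.05];G=np.c_[B[:,0]*np.cos(B[:,1]),B[:,0]*np.sin(B[:,1]),np.ones(len(B))]
print("deck",np.linalg.lstsq(G,B[:,2],rcond=None)[0])
E
```

```text
[ -74.1 -314.2] [ 0.60946528 -0.38629293  0.12722048] [-0.52785053  0.88509779 -0.95866746]
plate z 39.08662564644638 deck z 35.51219297426782
plate tilt mm/m [-42.15269648 -66.63230823  38.92786525]
deck [ 5.64424733 -6.06729929 35.50425145]
```

View pics/t5.png

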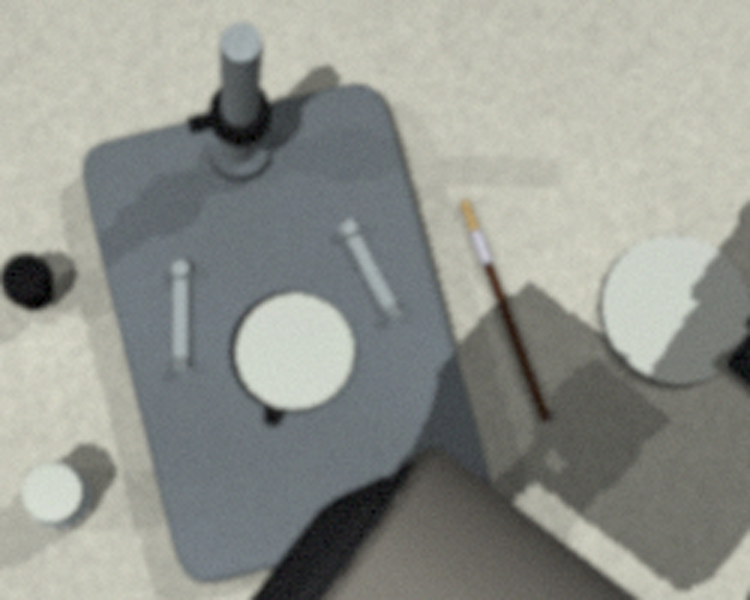

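The side view had misled me: the depth fit shows the plate still tilted. Its edge at the stand's front right, at about 238°, is some 6 mm high and still rests on the rim. Everything else is fine. I'll nudge it again from that side, with the fork along 58°.

Call:
{"fn": "arm_command", "kwargs": {
  "fingers": [-0.1,-0.1,-0.1,-0.1,-0.1,-0.1,-0.1,-0.1],
  "travel": [
    [0.024,-0.024,0],
    [0.048,-0.048,0],
    [0.072,-0.072,0],
    [0.096,-0.095,0],
    [0.12,-0.119,0],
    [0.144,-0.143,0],
    [0.168,-0.167,0.01],
    [0.191,-0.189,0.025]
  ],
  "dr": [
    [0,0,-3],
    [0,0,-6],
    [0,0,-9],
    [0,0,-12],
    [0,0,-15],
    [0,0,-18],
    [0,0,-21],
    [0,0,-22]
  ]
}}

```text
time: 10.45
tool_pos: [0.591, -0.1127, 0.105]
tool_rot: [3.138, -0.0, 1.253]
contact_force: [0.9, 0.6, -0.3]
opening: 0.0506
grip_force: 0.0
```

Call:
{"fn": "arm_command", "kwargs": {
  "fingers": [-0.1,-0.1,-0.1],
  "travel": [
    [0,0,0],
    [0,0,0],
    [0,0,0]
  ],
  "dr": [
    [0,0,0],
    [0,0,0],
    [0,0,0]
  ]
}}

```text
time: 10.7
tool_pos: [0.5912, -0.1152, 0.1039]
tool_rot: [3.141, 0.0, 1.25]
contact_force: [0.4, -0.8, 0.0]
opening: 0.0504
grip_force: 0.0
```

```bash
python3 - <<'E'
from h import *
s=observe();print(st(s["tool_pos"]),s["tool_pos"],s["tool_rot"],s["contact_force"])
E
```

```text
[-29.3 -46.2] [ 0.59119512 -0.11518991  0.10387046] [3.14068628e+00 2.97395587e-04 1.24968533e+00] [ 0.43506873 -0.77890925  0.04440409]
```

Call:
{"fn": "arm_command", "kwargs": {
  "fingers": [-0.1,-0.1,-0.1,-0.1,-0.1,-0.1,-0.1,-0.1],
  "travel": [
    [0,0,0.02],
    [0,0,0.04],
    [0,0,0.055],
    [0,0,0.061],
    [0,0,0.064],
    [0,0,0.0655],
    [0,0,0.0655],
    [0,0,0.0655]
  ],
  "dr": [
    [0,0,0],
    [0,0,0],
    [0,0,0],
    [0,0,0],
    [0,0,0],
    [0,0,0],
    [0,0,0],
    [0,0,0]
  ]
}}

```text
time: 11.37
tool_pos: [0.5918, -0.1164, 0.0387]
tool_rot: [3.14, 0.0, 1.248]
contact_force: [-0.4, 0.4, -0.9]
opening: 0.0505
grip_force: 0.0
```

Call:
{"fn": "arm_command", "kwargs": {
  "fingers": [-0.1,-0.1,-0.1,-0.1,-0.1,-0.1,-0.1,-0.1],
  "travel": [
    [0.002,0,0],
    [0.004,0,0],
    [0.006,0,0],
    [0.008,0,0],
    [0.01,0,0],
    [0.0115,0,0],
    [0.012,0,0],
    [0.012,0,0]
  ],
  "dr": [
    [0,0,0],
    [0,0,0],
    [0,0,0],
    [0,0,0],
    [0,0,0],
    [0,0,0],
    [0,0,0],
    [0,0,0]
  ]
}}

```text
time: 12.03
tool_pos: [0.595, -0.1043, 0.0377]
tool_rot: [3.142, 0.0, 1.248]
contact_force: [0.4, 0.7, 0.4]
opening: 0.0502
grip_force: 0.0
```

```bash
cat >> h.py <<'E'
def side_tilt(c):
    d=[]
    for r in(.01,.02,.03,.037):
        for a in np.arange(0,6.28,.2):
            x=[r*np.cos(a),r*np.sin(a)]; u,v=w2px(c,[*(S+M@x),.037])[0]
            d.append([*x,px2w(c,round(u),round(v))[2]*1000])
    d=np.array(d);d=d[abs(d[:,2]-38)<6]
    G=np.c_[d[:,:2],np.ones(len(d))]
    return len(d),np.linalg.lstsq(G,d[:,2],rcond=None)[0]
E
python3 - <<'E'
from h import *
s=observe();print(st(s["tool_pos"]),s["tool_pos"],s["contact_force"])
print(side_tilt(read_camera("side")))
E
```

```text
[-23.1 -36.5] [ 0.5949989  -0.10434688  0.03768928] [0.41230097 0.66202586 0.37916169]
(125, array([-32.15384311, -68.13000151,  39.08294445]))
```

Call:
{"fn": "arm_command", "kwargs": {
  "fingers": [-0.1,-0.1,-0.1,-0.1,-0.1,-0.1],
  "travel": [
    [0.0005,0,0],
    [0.001,0,0],
    [0.0015,0,0],
    [0.002,0,0],
    [0.002,0,0],
    [0.002,0,0]
  ],
  "dr": [
    [0,0,0],
    [0,0,0],
    [0,0,0],
    [0,0,0],
    [0,0,0],
    [0,0,0]
  ]
}}

```text
time: 12.58
tool_pos: [0.5956, -0.1027, 0.0377]
tool_rot: [-3.142, 0.0, 1.248]
contact_force: [0.1, 0.4, 0.1]
opening: 0.0505
grip_force: 0.1
```

```bash
python3 - <<'E'
from h import *
s=observe();print(st(s["tool_pos"]),s["tool_pos"],s["contact_force"])
print(side_tilt(read_camera("side")))
E
```

```text
[-22.1 -35. ] [ 0.59555312 -0.1026709   0.0376819 ] [0.09714426 0.35462993 0.12971505]
(128, array([-21.10386942, -68.37945042,  38.86050466]))
```

Call:
{"fn": "arm_command", "kwargs": {
  "fingers": [-0.1,-0.1,-0.1,-0.1,-0.1,-0.1],
  "travel": [
    [0.0005,0,0],
    [0.001,0,0],
    [0.0015,0,0],
    [0.002,0,0],
    [0.002,0,0],
    [0.002,0,0]
  ],
  "dr": [
    [0,0,0],
    [0,0,0],
    [0,0,0],
    [0,0,0],
    [0,0,0],
    [0,0,0]
  ]
}}

```text
time: 13.13
tool_pos: [0.5962, -0.1007, 0.0377]
tool_rot: [3.142, 0.0, 1.248]
contact_force: [-0.1, -0.0, 0.2]
opening: 0.0505
grip_force: 0.0
```

```bash
python3 - <<'E'
from h import *
s=observe();print(st(s["tool_pos"]),s["tool_pos"],s["contact_force"],s["grip_force"])
print(side_tilt(read_camera("side")))
E
```

```text
[-21.  -33.2] [ 0.59623531 -0.10069616  0.03771018] [-0.11281446 -0.01726715  0.16930892] 0.0
(128, array([ -2.43416316, -11.49191051,  35.74697865]))
```

The plate has dropped flush. I'll retreat the same way and verify.

Call:
{"fn": "arm_command", "kwargs": {
  "fingers": [-0.1,-0.1,-0.1,-0.1,-0.1,-0.1,-0.1,-0.1],
  "travel": [
    [-0.003,0,0],
    [-0.006,0,0],
    [-0.008,0,-0.02],
    [-0.008,0,-0.05],
    [-0.008,0,-0.085],
    [-0.04,0.01,-0.09],
    [-0.075,0.02,-0.09],
    [-0.11,0.03,-0.09]
  ],
  "dr": [
    [0,0,0],
    [0,0,0],
    [0,0,0],
    [0,0,0],
    [0,0,0],
    [0,0,0],
    [0,0,0],
    [0,0,0]
  ]
}}

```text
time: 13.85
tool_pos: [0.5902, -0.2157, 0.1292]
tool_rot: [3.139, 0.001, 1.25]
contact_force: [0.8, -0.3, -0.9]
opening: 0.0503
grip_force: 0.0
```

Call:
{"fn": "arm_command", "kwargs": {
  "fingers": [-0.1,-0.1,-0.1,-0.1,-0.1,-0.1,-0.1,-0.1],
  "travel": [
    [-0.03,0,0],
    [-0.06,0,0],
    [-0.09,0,0],
    [-0.12,0,0],
    [-0.15,0,0],
    [-0.17,0,0],
    [-0.17,0,0],
    [-0.17,0,0]
  ],
  "dr": [
    [0,0,0],
    [0,0,0],
    [0,0,0],
    [0,0,0],
    [0,0,0],
    [0,0,0],
    [0,0,0],
    [0,0,0]
  ]
}}

```text
time: 14.52
tool_pos: [0.535, -0.3769, 0.1274]
tool_rot: [-3.141, -0.0, 1.246]
contact_force: [1.7, 0.7, 0.4]
opening: 0.0504
grip_force: 0.0
```

```bash
python3 - <<'E'
from h import *
s=observe();print(st(s["tool_pos"]),s["tool_pos"],s["contact_force"])
c=read_camera("top");cv2.imwrite("pics/t6.png",cv2.resize(c["color"][50:250,230:480],None,fx=3,fy=3,interpolation=2))
print(side_tilt(c),side_tilt(read_camera("side")))
E
```

```text
[-144.3 -287.8] [ 0.53503169 -0.376865    0.12742609] [1.71789574 0.7072207  0.43827943]
(125, array([-4.94359159, -2.25026452, 35.63323334])) (127, array([ 1.18777329,  7.87509547, 35.8681635 ]))
```

View pics/t6.png

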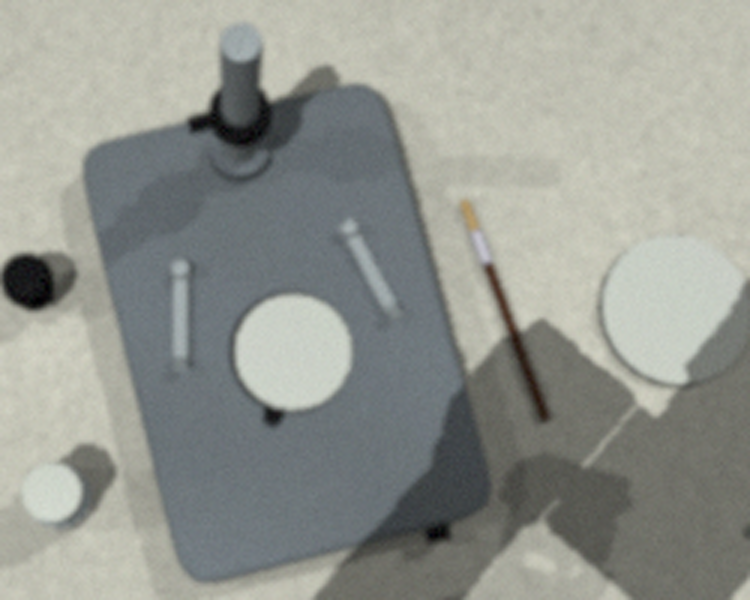

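The plate at (293,351) lies flat and flush: its top reads 35.6 mm against 35.5 mm for the deck. Both clips are clear of the seat and the jar, eyepiece and brush are where they were.

```bash
python3 -c "
from cell import *
print(hand_in())"
```

```text
the job is handed in; nothing more can be done
None
```

The job is handed in: the right clip was pushed well clear, then the plate was nudged into its seat, where it lies flat and flush with the deck (second nudge needed); the jar, eyepiece, brush and left clip were not disturbed.

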